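# Zero a hand coffee grinder and back it off five clicks

### The arm

A 6-joint arm with a two-finger parallel gripper is mounted at the origin on the work surface. World frame = base frame: x ahead of the robot, y to its left, z up, the work surface at z = 0. Lengths are in m, angles in rad, forces in N, time in s.
With the tool pointing down it reaches from about 0.375 to 0.9 m from the base axis. Payload 3.1 kg.
Tool frame: the origin (TCP) lies between the finger pads; the fingertips stand 19 mm ahead of it and the grasp point (between the pads) is the TCP; z points along the fingers, y is the direction in which the jaws open and shut (so a half turn about z gives the same grasp; the last joint's range is limited). The gripper opens to 87 mm and grips with 3 to 60 N. Pads are 19 mm wide; open, the fingers measure 117 mm over their backs; the gripper's body (75 mm by 190 mm) begins 51 mm behind the grasp point.
Start: joints at [0.956, 0.527, 1.433, -0, 1.181, -0.178], TCP at [0.264, 0.566, 0.242] pointing down, gripper open.
Joint ranges: [-3.08, 3.08], [-0.75, 2.2], [0.22, 2.44], [-1.43, 4.57], [0, 2.65], [-2.85, 2.85]. Speed limits (rad/s): [2.79, 2.79, 3.14, 3.14, 3.14, 3.14].

### API

Orientations are given as a unit quaternion [w, x, y, z].
In Python, from plant import state, get_image, finish_job, boxes_of, masks_of, place_of gives the robot as it stands.
- The arm moves only by the tool send_rows, never from a script. Its argument "series" is a list of rows, each a list of 7 numbers: the turn, a rotation vector about the tool's x, y, z in rad, then the shift along the tool's x, y, z in m, then the finger opening in m, from 0 to 0.087. In form: [[ax, ay, az, x, y, z, fingers], ...]. A call has 1 to 8 rows; each row is the pose to reach, as a shift and turn from the pose measured when the call began, along the tool's axes at that moment; what a row does not reach only later rows make up. A row lasts 1/12 s, in which the tool goes at most 41.7 mm and 7.16 degrees, less where a joint would pass 70% of its speed; a pose out of reach is approached as far as the arm can. A call with a gripper value outside its range is refused whole. The fingers move at their own pace and stop on an object; "grip_force" is the grip in N (left out, the last holds). Time passes only in rows, so rows that repeat a pose let the fingers close. It gives the time, the measured TCP pose, the force and the opening at its end, in the units of the state.
- state(): the state, without advancing time (a new reading comes with each control period).
- get_image(name): name is "scene" or "top" or "wrist"; returns a dict with "color" (384x512x3 uint8, blue, green, red), "fx", "fy", "cx", "cy" (pixels), "R" (3x3) and "t" (3): a world point X has camera coordinates R X + t. Camera axes: x right, y down, z forward; pixel columns grow to the right and rows downward; lengths in m; the calibration is good to about 2 mm. A picture is of the moment at which its call begins. There is no depth.
- finish_job(): hands the job in, once; it reports no verdict.
Trained networks look in a picture, given as the dict that the camera call returned (one of the last four; its "shot" number tells which), for a name from the list of things; names that differ only in an ending like _2 or _b are one class to them, and where a whole thing is asked for, a point or a joint stands for the part that bears it (a point fixed in the world has none). Each returns a list of dicts, best first, with "conf" (0 to 1); they miss things now and then, are a little off and sometimes report something else, mostly with a low value. They report only what shows in the picture. A call takes as long as a camera call. They do not tell look-alikes from the thing itself.
- boxes_of(picture, query): "bbox" ([left, top, right, bottom] as shares, 0 to 1, of the picture: columns of its width, rows of its height, round what is visible of it).
- masks_of(picture, query): "region" (384x512 bool, what is visible of it) and "bbox" ([left, top, right, bottom] as shares, 0 to 1, of the picture: columns of its width, rows of its height, round what is visible of it).
- place_of(picture, query): "point" ([row, column] as shares, 0 to 1, of the picture: columns of its width, rows of its height: a listed point, or the origin of a listed thing).
The state is a dict: "time": time; "q": joint angles; "joint_velocities": joint speeds; "joint_torque": joint torques, N m; "tool_pos": TCP position; "eef_rot": TCP orientation; "wrist_force": force on the tool from outside, world axes, zero at the start; "torque": the same for the moment, N m; "width": finger opening in m.
Only numpy, scipy, OpenCV 4.12 (cv2) and the standard library are available. Lean on these libraries where they do the work, as an engineer would, in place of code of your own. Each camera call takes 0.05 s, during which the arm holds its last target. There are 200 camera calls.

### The job

The hand coffee grinder clamped in the pipe bracket has lost its setting. Turn its adjusting ring clockwise (seen from above) until you just feel the burrs touch, without forcing it any further, then back it off five clicks anticlockwise and let go with the ring resting in that fifth click. Leave the parts lying around it where they are.

Things in the scene. Friction and masses are not known exactly. Their poses are not given: they have to be found in the camera images.
- ring: Adjusting ring of the grinder: bright knurled aluminium, 58 mm diameter, 18 mm high, around the open bean mouth at the top. Origin at its centre, half-way up, on the vertical turning axis; z up, x towards the red tick on its top face. It turns about z and stays at its height. Clockwise from above closes the burrs, anticlockwise opens. 24 clicks a turn: 15 degrees each, one black tick each.
- ring_top (a point): Centre of the ring's top face, 9 mm above the ring's origin. Feel of the ring: about 0.2 N m, felt as a ripple, moves it from click to click; let go between clicks it drops into the nearer one. At burr touch the moment climbs by some 0.25 N m a degree, with no hard stop; over 1.3 N m on the ring spoils the burrs. Touch falls on a click position, but which is unknown. It starts 1 to 6 clicks open; it can open 9.
- grinder: Grinder in its bracket, fixed to the plank: dark steel upright tube, 53 mm diameter (neck 43 mm), held in a grey aluminium pipe bracket, 110 mm square foot, clamp 98 mm wide with its top 104 mm above the plank. Origin on the ring's axis at the plank surface; z up; x towards the bracket's web. Ring centre is 159 mm above it. Above the ring only the brass spindle end stands, 15 mm over its top, on the axis.
- moving_burr (a point): Centre of the grinding edge of the burr that the ring raises and lowers, inside the grinder, not seen; on the ring's axis. It rises 2 mm per turn of the ring (0.083 mm a click) and is level with fixed_burr when the burrs touch: far finer than these readings can show.
- fixed_burr (a point): Centre of the grinding edge of the fixed burr, inside the grinder, not seen; on the ring's axis, 120 mm above the plank. z up.
- crank: Bystander: the grinder's crank, taken off and lying on the plank: steel arm 150 x 16 mm along its x, with a 36 mm dark wooden ball knob at +x, 58 mm high there. Origin at the middle of its underside.
- hub_cap: Bystander: domed steel wheel hub cap, 150 mm diameter, 30 mm high, dome up. Origin at the centre of its underside.
- gasket: Bystander: blue hard silicone gasket, ring 80 mm outside, 60 mm inside, 5 mm thick, lying flat. Origin at the centre of its underside.
- torch_switch: Bystander: black plastic torch switch, 34 x 20 mm, 18 mm high with a grey slide. Origin at the centre of its underside.
Mind the look-alikes: they are no part of the job. What is shaped like the grinder but blue is not meant.

How it is judged:
By the outcome, as a careful person would: the job done as asked, in the order asked, and still so for the second after the job is handed in, with the robot touching nothing.
It also fails if it takes over 67 s, if anything falls off the work surface, if the arm or the gripper's body presses on something with over 40 N, if the wrist force passes 120 N, or if a joint passes its speed limit or range.

## Working session

There is one attempt and no reset: what is moved stays moved. The work goes in short steps, Python scripts to look and compute and a tool call to move; the robot and the scene stay as the last step left them, time stands still between calls to the robot, and variables do not carry over. Pictures are saved under pics/ and viewed, about 8 in all and at most 12, crops included, and the job is handed in when it is done.

Besides the shell and the picture viewer there is one more tool, called as name([rows], argument=value, ...), one row to a line, values as JSON. send_rows: Moves the arm, as the interface text tells. Its arguments: {"type":"object","properties":{"series":{"type":"array"},"grip_force":{"type":"number"}},"required":["series"]}

```bash
mkdir -p pics; ls; cat > h.py <<'E'
from plant import *
import numpy as np, cv2
def ray(p,row,col):
    u=col*512;v=row*384
    d=p['R'].T@np.array([(u-p['cx'])/p['fx'],(v-p['cy'])/p['fy'],1]); c=-p['R'].T@p['t']
    return c,d/np.linalg.norm(d)
def atz(p,row,col,z):
    c,d=ray(p,row,col); return c+d*(z-c[2])/d[2]
def proj(p,X):
    x=np.array(p['R'])@X+p['t']; return p['fx']*x[0]/x[2]+p['cx'],p['fy']*x[1]/x[2]+p['cy']
E
python3 - <<'E'
from h import *
s=state(); print({k:np.round(v,3) for k,v in s.items()})
ims=[]
for n in("scene","top"):
    p=get_image(n); p={k:(np.array(v) if k in('R','t') else v) for k,v in p.items()}
    ims.append(p['color']); print(n,np.round(-p['R'].T@p['t'],3),p['fx'])
    for q in('ring','ring_top','grinder','crank','hub_cap'):
        for r in place_of(p,q)[:3]: print(q,round(r['conf'],2),np.round([r['point'][1]*512,r['point'][0]*384]), np.round(atz(p,*r['point'],{'ring':.159,'ring_top':.168}.get(q,0)),3))
cv2.imwrite('pics/a.png',cv2.resize(np.hstack(ims),(800,300),interpolation=cv2.INTER_AREA))
E
```

```text
pics
{'time': np.float64(0.0), 'q': array([ 0.955,  0.528,  1.434, -0.   ,  1.181, -0.178]), 'joint_velocities': array([ 0.   , -0.   , -0.   , -0.   ,  0.001, -0.002]), 'joint_torque': array([-2.0000e-03, -4.4004e+01, -1.7659e+01,  6.3000e-02,  5.8000e-02,
       -0.0000e+00]), 'tool_pos': array([0.264, 0.566, 0.241]), 'eef_rot': array([-0.   ,  0.217,  0.976, -0.001]), 'wrist_force': array([0.756, 0.553, 1.088]), 'torque': array([-0.026, -0.011,  0.018]), 'width': np.float64(0.087)}
scene [1.164 0.29  0.642] 399.7619462389391
ring 0.8 [248. 199.] [0.616 0.053 0.159]
ring_top 0.63 [247. 192.] [0.605 0.046 0.168]
grinder 0.93 [242. 174.] [ 0.338 -0.084  0.   ]
grinder 0.74 [251. 254.] [0.61  0.052 0.   ]
grinder 0.66 [157. 270.] [ 0.719 -0.118  0.   ]
hub_cap 0.63 [183. 214.] [ 0.541 -0.155  0.   ]
hub_cap 0.57 [340. 307.] [0.678 0.26  0.   ]
top [0.423 0.05  0.921] 375.0551328954445
ring 0.55 [259. 144.] [0.616 0.052 0.159]
ring_top 0.61 [258. 148.] [0.604 0.053 0.168]
grinder 0.93 [316. 278.] [ 0.326 -0.083  0.   ]
grinder 0.9 [330. 117.] [ 0.724 -0.128  0.   ]
grinder 0.67 [259. 162.] [0.609 0.051 0.   ]
crank 0.79 [176. 139.] [0.671 0.26  0.   ]
crank 0.7 [259. 148.] [0.645 0.051 0.   ]
hub_cap 0.72 [340. 191.] [ 0.536 -0.147  0.   ]
```

View pics/a.png

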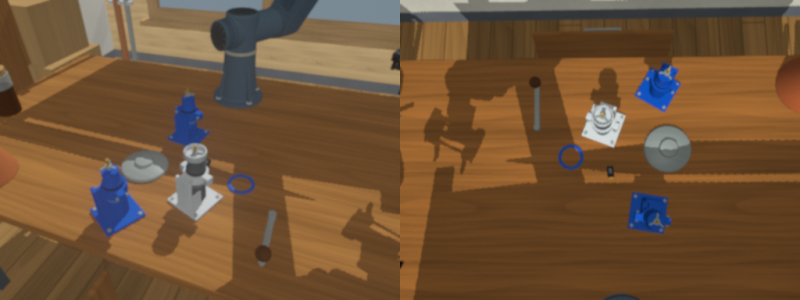

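The candidates in the top image (512x384) are the silver grinder at (259,148) and two blue look-alikes at (330,117) and (316,278). I choose the silver one at about (0.608, 0.051). The scene and top views agree on its ring at z 0.159.

```bash
cat >> h.py <<'E'
from scipy.spatial.transform import Rotation as Ro
def Rt():
    q=state()['eef_rot']; return Ro.from_quat([q[1],q[2],q[3],q[0]]).as_matrix()
def shift(target): return np.round(Rt().T@(np.array(target)-state()['tool_pos']),4)
def im(n):
    p=get_image(n)
    for k in('R','t'): p[k]=np.array(p[k])
    return p
E
python3 - <<'E'
from h import *
print(Rt().round(3), shift([.608,.051,.26]))
p=im('scene'); c=p['color'][150:300,190:310]; cv2.imwrite('pics/b.png',cv2.resize(c,None,fx=4,fy=4,interpolation=cv2.INTER_CUBIC))
E
```

```text
[[-0.906  0.423  0.   ]
 [ 0.423  0.906  0.   ]
 [-0.     0.    -1.   ]] [-0.5294 -0.3216 -0.0184]
```

View pics/b.png

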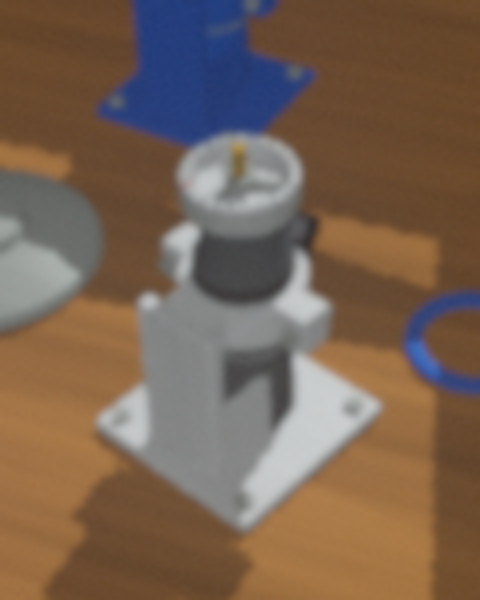

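The crop shows the silver grinder with its dark tube and bright ring at crop pixel (240,185), so the choice is confirmed. I'm moving above it.

send_rows([
  [0,0,0,-0.033,-0.02,-0.004,0.087],
  [0,0,0,-0.066,-0.04,-0.008,0.087],
  [0,0,0,-0.099,-0.06,-0.012,0.087],
  [0,0,0,-0.132,-0.08,-0.016,0.087],
  [0,0,0,-0.165,-0.1,-0.018,0.087],
  [0,0,0,-0.198,-0.12,-0.018,0.087],
  [0,0,0,-0.231,-0.14,-0.018,0.087],
  [0,0,0,-0.264,-0.16,-0.018,0.087],
])

```text
time: 1.32
tool_pos: [0.4367, 0.3081, 0.2599]
eef_rot: [0.0, 0.217, 0.976, 0.0]
wrist_force: [-0.1, 0.3, -0.1]
width: 0.087
```

```bash
python3 - <<'E'
from h import *
print(state()['tool_pos'],state()['q'].round(2), shift([.608,.051,.26]))
E
```

```text
[0.43668422 0.3080763  0.25993507] [ 0.41  0.38  1.64  0.    1.12 -0.73] [-0.2639 -0.1605 -0.    ]
```

send_rows([
  [0,0,0,-0.033,-0.02,0,0.087],
  [0,0,0,-0.066,-0.04,0,0.087],
  [0,0,0,-0.099,-0.06,0,0.087],
  [0,0,0,-0.132,-0.08,0,0.087],
  [0,0,0,-0.165,-0.1,0,0.087],
  [0,0,0,-0.198,-0.12,0,0.087],
  [0,0,0,-0.231,-0.14,0,0.087],
  [0,0,0,-0.264,-0.16,0,0.087],
])

```text
time: 1.98
tool_pos: [0.6091, 0.0496, 0.2602]
eef_rot: [0.0, 0.217, 0.976, 0.0]
wrist_force: [0.7, 1.1, 0.7]
width: 0.087
```

```bash
python3 - <<'E'
from h import *
s=state();print(s['tool_pos'],s['q'].round(2),s['torque'])
for n in('wrist','top','scene'):
    p=im(n); print(n,(-p['R'].T@p['t']).round(3))
    for q in('ring','ring_top','moving_burr','grinder'):
        for r in place_of(p,q)[:2]: print(q,round(r['conf'],2),np.round([r['point'][1]*512,r['point'][0]*384]), np.round(atz(p,*r['point'],{'ring':.159,'ring_top':.168,'moving_burr':.12}.get(q,0)),4))
    if n=='wrist': cv2.imwrite('pics/c.png',p['color'])
E
```

```text
[0.60911594 0.04963955 0.26016371] [-0.1   0.49  1.45  0.    1.2  -1.24] [ 0.03606147 -0.07985722  0.01751846]
wrist [0.534 0.085 0.405]
ring 0.68 [259. 193.] [0.6106 0.0533 0.159 ]
ring_top 0.81 [256. 196.] [0.6088 0.0507 0.168 ]
grinder 0.91 [259. 157.] [0.6081 0.0572 0.    ]
grinder 0.86 [71. 13.] [ 0.3371 -0.0831  0.    ]
top [0.423 0.05  0.921]
grinder 0.87 [314. 279.] [ 0.3218 -0.0766  0.    ]
grinder 0.78 [328. 117.] [ 0.7229 -0.1234  0.    ]
scene [1.164 0.29  0.642]
ring_top 0.68 [248. 190.] [0.5997 0.0455 0.168 ]
moving_burr 0.71 [186. 213.] [ 0.6544 -0.0675  0.12  ]
grinder 0.84 [243. 171.] [ 0.3255 -0.0834  0.    ]
grinder 0.76 [254. 252.] [0.6016 0.0556 0.    ]
```

View pics/c.png

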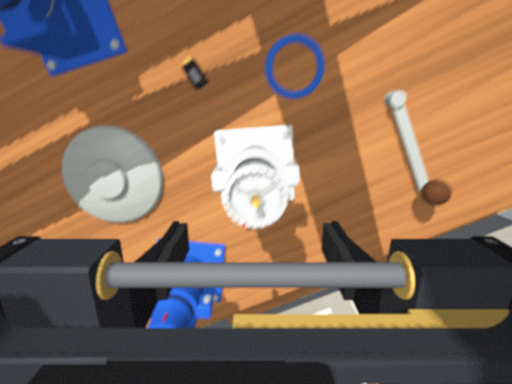

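```bash
cat >> h.py <<'E'
from scipy.optimize import minimize
def ringfit(p,x0=(.608,.051)):
    m=masks_of(p,'ring')
    best=None
    a=np.linspace(0,2*np.pi,60)
    def sil(c):
        P=np.array([proj(p,np.array([c[0]+.029*np.cos(t),c[1]+.029*np.sin(t),z])) for z in(.150,.168) for t in a])
        h=cv2.convexHull((P*16).astype(np.int32)); im=np.zeros((384,512),np.uint8); cv2.fillPoly(im,[h],1,shift=4); return im>0
    out=[]
    for r in m[:2]:
        h,_=cv2.findContours(r['region'].astype(np.uint8),cv2.RETR_EXTERNAL,cv2.CHAIN_APPROX_NONE)
        g=np.zeros((384,512),np.uint8); cv2.fillPoly(g,[max(h,key=cv2.contourArea)],1); g=g>0
        f=lambda c:-(sil(c)&g).sum()/(sil(c)|g).sum()
        o=minimize(f,x0,method='Nelder-Mead',options=dict(initial_simplex=[x0,(x0[0]+.01,x0[1]),(x0[0],x0[1]+.01)],xatol=2e-4))
        out.append((round(r['conf'],2),o.x.round(4),round(-o.fun,3)))
    return out
E
python3 - <<'E'
from h import *
for n in('wrist','scene'):
    p=im(n); print(n,ringfit(p))
    if n=='wrist':
        c=p['color'][140:240,200:310]; cv2.imwrite('pics/d.png',cv2.resize(c,None,fx=6,fy=6,interpolation=cv2.INTER_CUBIC))
print(shift([.608,.051,.20]))
E
```

```text
wrist [(0.75, array([0.6092, 0.0514]), np.float64(0.976))]
scene [(0.73, array([0.6066, 0.0527]), np.float64(0.708))]
[ 0.0001 -0.0006  0.06  ]
```

View pics/d.png

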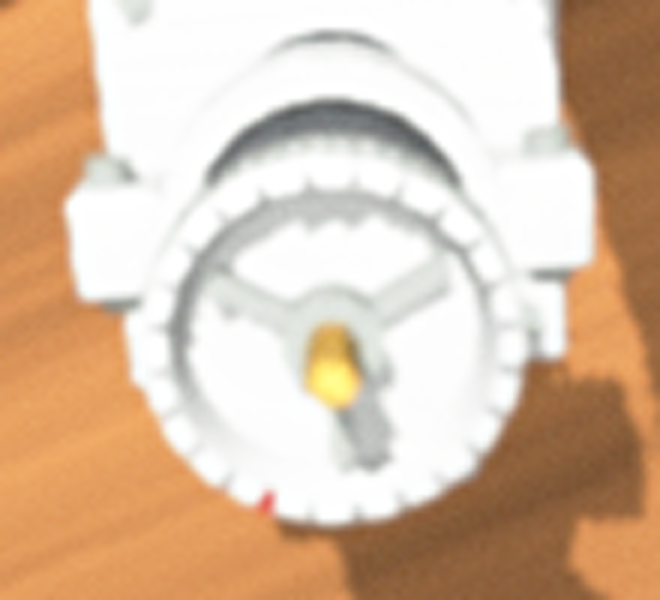

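send_rows([
  [0,0,0,-0.0007,0,0.018,0.087],
  [0,0,0,-0.0007,0,0.036,0.087],
  [0,0,0,-0.0007,0,0.054,0.087],
  [0,0,0,-0.0007,0,0.07,0.087],
  [0,0,0,-0.0007,0,0.083,0.087],
  [0,0,0,-0.0007,0,0.092,0.087],
  [0,0,0,-0.0007,0,0.097,0.087],
  [0,0,0,-0.0007,0,0.097,0.087],
])

```text
time: 3.6
tool_pos: [0.6085, 0.0512, 0.1619]
eef_rot: [-0.001, 0.217, 0.976, 0.0]
wrist_force: [-0.1, -0.3, 0.6]
width: 0.087
```

```bash
python3 - <<'E'
from h import *
s=state();print(s['tool_pos'],s['wrist_force'],s['torque'],shift([.609,.0514,.163]))
p=im('wrist'); print(ringfit(p,(.609,.051)),proj(p,np.array([.609,.0514,.168]))); cv2.imwrite('pics/e.png',p['color'])
E
```

```text
[0.60846027 0.05119655 0.16193498] [-0.08247733 -0.31347415  0.60629684] [-0.03284788 -0.03647439  0.05968137] [-0.0004  0.0004 -0.0011]
[(0.89, array([0.6074, 0.0521]), np.float64(0.538)), (0.66, array([0.5704, 0.0698]), np.float64(0.612))] (np.float64(255.30699331870665), np.float64(254.2555762282198))
```

View pics/e.png

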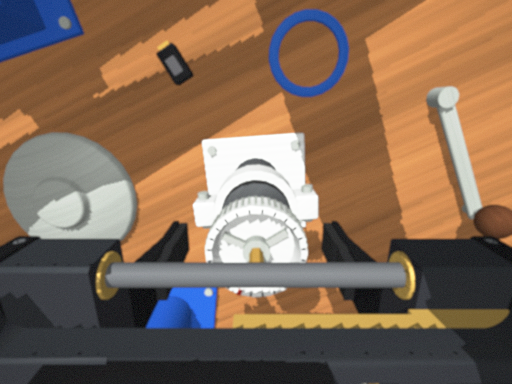

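The ring is centred between the fingers: its centre is at about pixel (256,250) and the fingers are at columns 186 and 325. I'm closing gently.

send_rows([
  [0,0,0,0,0,0,0.054],
  [0,0,0,0,0,0,0.054],
  [0,0,0,0,0,0,0.054],
  [0,0,0,0,0,0,0.054],
  [0,0,0,0,0,0,0.054],
  [0,0,0,0,0,0,0.054],
  [0,0,0,0,0,0,0.054],
  [0,0,0,0,0,0,0.054],
], grip_force=20)

```text
time: 4.37
tool_pos: [0.6096, 0.0513, 0.1636]
eef_rot: [0.001, 0.217, 0.976, 0.0]
wrist_force: [-0.5, 0.6, 1.2]
width: 0.0573
```

```bash
cat >> h.py <<'E'
def yaw():
    R=Rt(); return np.degrees(np.arctan2(R[1,1],R[0,1]))
def rep():
    s=state(); print('t',round(s['time'],2),'pos',s['tool_pos'].round(4),'F',s['wrist_force'].round(2),'M',s['torque'].round(3),'w',round(float(s['width']),4),'yaw',round(yaw(),2),'q6',round(s['q'][5],3),'tau6',round(s['joint_torque'][5],3))
E
python3 -c "
from h import *
rep(); get_image('wrist'); rep(); get_image('wrist'); rep()"
```

```text
t 4.37 pos [0.6096 0.0513 0.1636] F [-0.47  0.61  1.22] M [ 0.054 -0.003 -0.084] w 0.0573 yaw 64.98 q6 -1.233 tau6 -0.014
t 4.42 pos [0.6096 0.0513 0.1636] F [0.67 0.14 1.85] M [ 0.035  0.004 -0.021] w 0.0576 yaw 64.98 q6 -1.233 tau6 -0.015
t 4.47 pos [0.6096 0.0513 0.1636] F [-0.16  0.01  2.33] M [ 0.114  0.026 -0.04 ] w 0.0572 yaw 64.98 q6 -1.233 tau6 -0.015
```

send_rows([
  [0,0,0.06,0,0,0,0.054],
  [0,0,0.12,0,0,0,0.054],
  [0,0,0.18,0,0,0,0.054],
  [0,0,0.23,0,0,0,0.054],
  [0,0,0.262,0,0,0,0.054],
  [0,0,0.28,0,0,0,0.054],
  [0,0,0.297,0,0,0,0.054],
  [0,0,0.297,0,0,0,0.054],
])

```text
time: 5.13
tool_pos: [0.6092, 0.0508, 0.1637]
eef_rot: [0.001, 0.359, 0.934, -0.0]
wrist_force: [-0.7, -2.9, 1.2]
width: 0.0573
```

```bash
python3 - <<'E'
from h import *
rep(); p=im('wrist'); rep()
cv2.imwrite('pics/f.png',cv2.resize(p['color'][180:300,190:320],None,fx=5,fy=5,interpolation=cv2.INTER_CUBIC))
np.save('f.npy',p['color'])
E
```

```text
t 5.13 pos [0.6092 0.0508 0.1637] F [-0.69 -2.87  1.19] M [-0.413  0.193  0.123] w 0.0573 yaw 47.98 q6 -0.936 tau6 0.213
t 5.18 pos [0.6092 0.0508 0.1636] F [-2.05 -1.8   2.82] M [-0.436  0.268  0.099] w 0.0575 yaw 48.01 q6 -0.937 tau6 0.152
```

View pics/f.png

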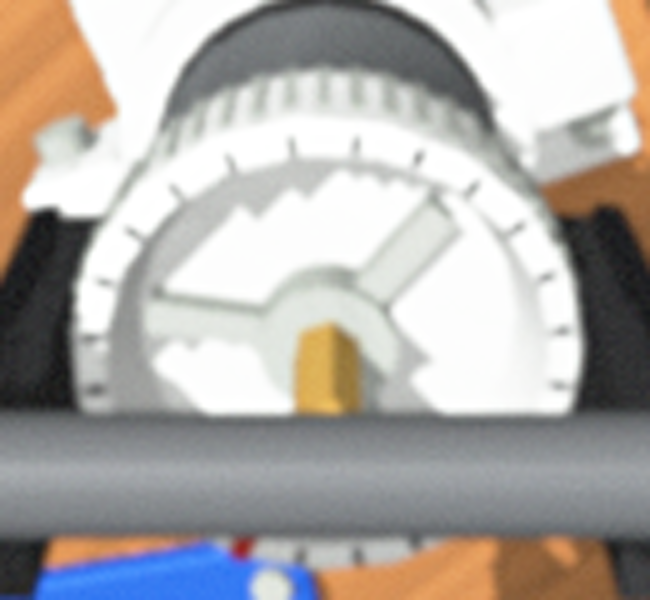

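Moment is about 0.15 N m two degrees past the first click, so that is only ripple. The red tick at crop (240,545) still moves with the hand. Next click.

send_rows([
  [0,0,0.06,0,0,0,0.054],
  [0,0,0.12,0,0,0,0.054],
  [0,0,0.17,0,0,0,0.054],
  [0,0,0.21,0,0,0,0.054],
  [0,0,0.23,0,0,0,0.054],
  [0,0,0.248,0,0,0,0.054],
  [0,0,0.262,0,0,0,0.054],
  [0,0,0.262,0,0,0,0.054],
])

```text
time: 5.85
tool_pos: [0.6092, 0.0499, 0.1636]
eef_rot: [0.001, 0.476, 0.879, -0.001]
wrist_force: [-2.6, -4.9, 1.6]
width: 0.0573
```

```bash
python3 -c "
from h import *
rep(); get_image('wrist'); rep()"
```

```text
t 5.85 pos [0.6092 0.0499 0.1636] F [-2.62 -4.92  1.56] M [-0.878  0.324  0.578] w 0.0573 yaw 33.1 q6 -0.676 tau6 0.674
t 5.9 pos [0.6092 0.0499 0.1636] F [-1.03 -5.37  1.53] M [-0.851  0.308  0.609] w 0.0571 yaw 33.11 q6 -0.676 tau6 0.618
```

Moment is 0.62 N m at 1.9° past the second click, which matches touch there (0.47 from the burrs plus 0.14 ripple). I'll record the ring in the picture, then back off 75° from the touch click to yaw 110°, which is 76.9° from here.

```bash
python3 -c "
from h import *
p=im('wrist'); np.savez('touch.npz',**{k:p[k] for k in('color','R','t','fx','fy','cx','cy')}); rep()"
```

```text
t 5.95 pos [0.6092 0.0498 0.1636] F [-1.57 -4.79  1.7 ] M [-0.857  0.283  0.636] w 0.0577 yaw 33.11 q6 -0.676 tau6 0.624
```

send_rows([
  [0,0,-0.05,0.0003,0.0003,0,0.054],
  [0,0,-0.13,0.0006,0.0006,0,0.054],
  [0,0,-0.22,0.001,0.0009,0,0.054],
  [0,0,-0.31,0.001,0.0009,0,0.054],
  [0,0,-0.4,0.001,0.0009,0,0.054],
  [0,0,-0.49,0.001,0.0009,0,0.054],
  [0,0,-0.58,0.001,0.0009,0,0.054],
  [0,0,-0.66,0.001,0.0009,0,0.054],
])

```text
time: 6.62
tool_pos: [0.6103, 0.0513, 0.1636]
eef_rot: [0.002, 0.165, 0.986, -0.001]
wrist_force: [0.4, -1.5, -0.2]
width: 0.0576
```

```bash
python3 -c "
from h import *
rep(); print(np.radians(109.98-yaw()), shift([.6096,.0513,.1636]))"
```

```text
t 6.62 pos [0.6103 0.0513 0.1636] F [ 0.36 -1.45 -0.23] M [-0.245 -0.038 -0.145] w 0.0576 yaw 71.01 q6 -1.336 tau6 0.41
0.680195471001169 [ 0.0006 -0.0003  0.    ]
```

send_rows([
  [0,0,-0.09,0.0003,-0.0001,0,0.054],
  [0,0,-0.18,0.0006,-0.0003,0,0.054],
  [0,0,-0.27,0.0006,-0.0003,0,0.054],
  [0,0,-0.37,0.0006,-0.0003,0,0.054],
  [0,0,-0.47,0.0006,-0.0003,0,0.054],
  [0,0,-0.57,0.0006,-0.0003,0,0.054],
  [0,0,-0.64,0.0006,-0.0003,0,0.054],
  [0,0,-0.68,0.0006,-0.0003,0,0.054],
])

```text
time: 7.28
tool_pos: [0.6103, 0.0532, 0.1636]
eef_rot: [0.002, -0.174, 0.985, 0.001]
wrist_force: [0.2, 3.8, 0.7]
width: 0.0574
```

```bash
python3 - <<'E'
from h import *
rep(); p=im('wrist'); rep()
# unwrap of ring top rim at touch and now; angle world
def unwrap(p):
    a=np.radians(np.arange(0,360,.5)); rs=np.linspace(.021,.030,19)
    mp=np.array([[proj(p,np.array([.6096+r*np.cos(t),.0513+r*np.sin(t),.168])) for t in a] for r in rs],np.float32)
    return cv2.remap(p['color'],mp[...,0],mp[...,1],cv2.INTER_LINEAR)
U=[unwrap(np.load('touch.npz')),unwrap(p)]
for u in U:
    u=u.astype(float); red=(u[...,2]-np.maximum(u[...,0],u[...,1]))
    red[(u[...,0]-u[...,1])>-5]*=1
    i=np.argsort(red.max(0))[::-1][:8]; print('red at deg',i/2,red.max(0)[i])
cv2.imwrite('pics/g.png',np.vstack([cv2.resize(u,(760,150),interpolation=cv2.INTER_CUBIC) for u in U]+[np.pad(cv2.resize(p['color'][180:300,190:320],None,fx=2.3,fy=2.3),((0,0),(0,760-299),(0,0)))]))
E
```

```text
t 7.28 pos [0.6103 0.0532 0.1636] F [0.2  3.8  0.74] M [ 0.49   0.009 -0.217] w 0.0574 yaw 109.99 q6 -2.018 tau6 -0.043
t 7.33 pos [0.6103 0.0532 0.1636] F [1.23 3.3  0.79] M [ 0.693 -0.002 -0.117] w 0.0575 yaw 110.02 q6 -2.019 tau6 -0.239
red at deg [282.  281.5 282.5 281.  283.  280.5 283.5 284. ] [99. 96. 92. 89. 84. 80. 79. 78.]
red at deg [2.  1.5 1.  2.5 0.5 3.  3.5 0. ] [97. 95. 92. 91. 86. 85. 77. 76.]
```

View pics/g.png

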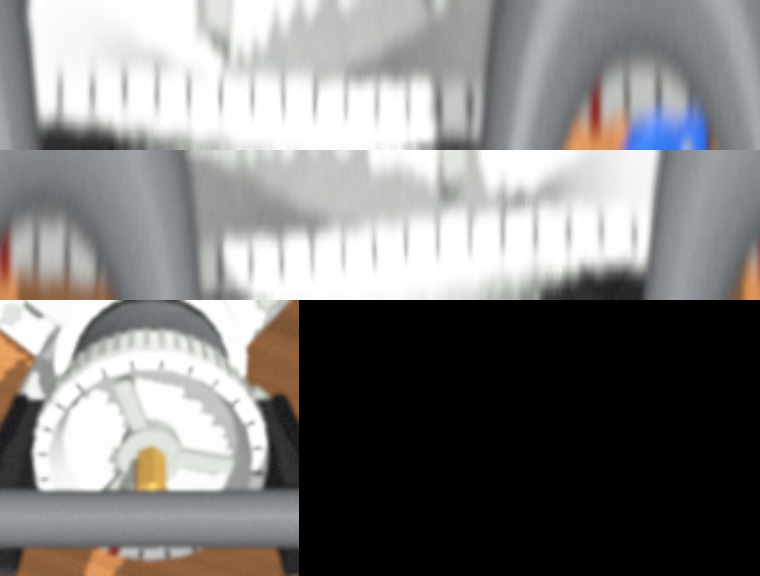

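Red tick moved about 80° from the loaded touch pose. Less the 1.9° overrun, that gives 75–78° with ±2° parallax, so it is the fifth click. The moment is slightly negative, so the ring sits a little past the click. I'll ease it back 2°, recentre and open.

send_rows([
  [0,0,0.02,0.0007,-0.0007,0,0.054],
  [0,0,0.035,0.0013,-0.0015,0,0.054],
  [0,0,0.035,0.0013,-0.0015,0,0.054],
  [0,0,0.035,0.0013,-0.0015,0,0.087],
  [0,0,0.035,0.0013,-0.0015,0,0.087],
  [0,0,0.035,0.0013,-0.0015,0,0.087],
  [0,0,0.035,0.0013,-0.0015,0,0.087],
  [0,0,0.035,0.0013,-0.0015,0,0.087],
])

```text
time: 8.0
tool_pos: [0.6095, 0.051, 0.1635]
eef_rot: [0.002, -0.156, 0.988, 0.001]
wrist_force: [0.5, 0.6, 0.8]
width: 0.0819
```

```bash
python3 -c "
from h import *
rep()"
```

```text
t 8.0 pos [0.6095 0.051  0.1635] F [0.51 0.57 0.81] M [0.059 0.003 0.004] w 0.0819 yaw 107.98 q6 -1.986 tau6 0.002
```

send_rows([
  [0,0,0,0,0,0,0.087],
  [0,0,0,0,0,-0.01,0.087],
  [0,0,0,0,0,-0.03,0.087],
  [0,0,0,0,0,-0.05,0.087],
  [0,0,0,0,0,-0.07,0.087],
  [0,0,0,0,0,-0.085,0.087],
  [0,0,0,0,0,-0.097,0.087],
  [0,0,0,0,0,-0.097,0.087],
])

```text
time: 8.67
tool_pos: [0.6109, 0.0506, 0.2645]
eef_rot: [0.006, -0.156, 0.988, -0.0]
wrist_force: [0.3, -0.1, 0.9]
width: 0.087
```

```bash
python3 - <<'E'
from h import *
rep(); p=im('wrist'); print(ringfit(p,(.609,.051)))
u,v=proj(p,np.array([.6092,.0514,.168])); print(u,v)
c=p['color'].astype(int); red=(c[...,2]-np.maximum(c[...,0],c[...,1])*1.0); red[np.abs(c[...,0]-c[...,1])>25]=0
ys,xs=np.nonzero(red>45); k=(np.hypot(xs-u,ys-v)<40)
print(len(xs[k]),xs[k],ys[k])
if k.any():
    X=atz(p,ys[k].mean()/384,xs[k].mean()/512,.168)-[.6092,.0514,.168]; print('angle',np.degrees(np.arctan2(X[1],X[0])),np.hypot(*X[:2]))
cv2.imwrite('pics/k.png',cv2.resize(p['color'][int(v)-55:int(v)+55,int(u)-60:int(u)+60],None,fx=5,fy=5,interpolation=cv2.INTER_CUBIC))
# start picture: red at px 244.3,223.3 from the wrist pose at z .26, yaw 65
R0=None
E
```

```text
t 8.67 pos [0.6109 0.0506 0.2645] F [ 0.27 -0.11  0.9 ] M [0.052 0.009 0.031] w 0.087 yaw 107.97 q6 -1.986 tau6 0.003
[]
257.27502199533154 192.87028695357475
12 [248 249 248 249 247 248 249 246 247 248 249 249] [217 217 218 218 219 219 219 220 220 220 220 221]
angle -0.2832956594804481 0.02768747474610208
```

View pics/k.png

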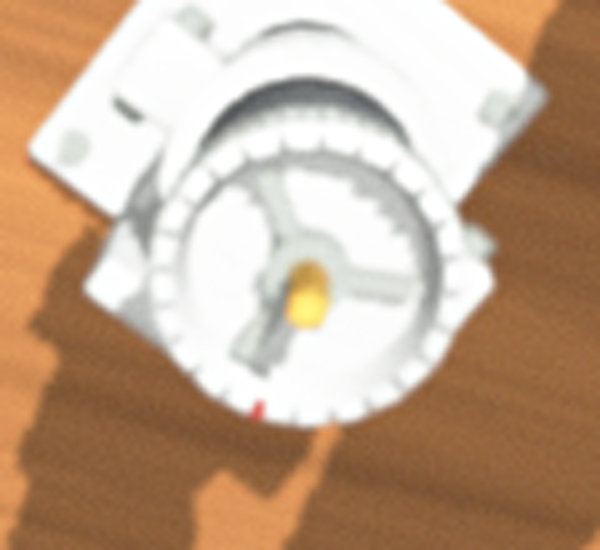

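```bash
python3 - <<'E'
from h import *
p=im('wrist'); s=state(); R=Rt(); tp=s['tool_pos']
Rct=p['R']@R; c=R.T@(-p['R'].T@p['t']-tp)
def ang(col,R,tp,ctr=(.6092,.0514)):
    q=dict(p); q['R']=Rct@R.T; q['t']=-q['R']@(tp+R@c)
    X0=np.array([*ctr,.168]); u,v=proj(q,X0); k=col.astype(int)
    red=k[...,2]-np.maximum(k[...,0],k[...,1]); red[np.abs(k[...,0]-k[...,1])>25]=0
    ys,xs=np.nonzero(red>45); m=np.hypot(xs-u,ys-v)<40
    X=atz(q,ys[m].mean()/384,xs[m].mean()/512,.168)-X0; print(m.sum(),np.hypot(*X[:2]).round(4),np.degrees(np.arctan2(X[1],X[0])).round(1))
ang(p['color'],R,tp)
qz=[.217,.976,0,0]; ang(cv2.imread('pics/c.png'),Ro.from_quat(qz).as_matrix(),np.array([.6086,.0500,.2602]))
E
```

```text
10 0.0276 -0.0
3 0.0307 -50.2
```

```bash
python3 -c "
from h import *
rep(); print(finish_job())"
```

```text
t 8.82 pos [0.6087 0.0508 0.2603] F [ 0.41 -0.08 -0.29] M [ 0.035  0.075 -0.03 ] w 0.0871 yaw 107.97 q6 -1.986 tau6 -0.0
the job is handed in; nothing more can be done
None
```

The ring has been closed until the burrs just touched, backed off five clicks anticlockwise and released. I handed the job in at about 8.8 s; no verdict is reported.

**Touch:** I turned the silver grinder's ring clockwise one click at a time. Two degrees past the first click the moment was only ripple, about 0.15–0.2 N m. At 1.9° past the second click it was 0.62 N m, as expected for touch there. The highest reading was about 0.67 N m, well under the 1.3 N m limit, though I only had readings at the end of each move.

**Back-off:** I turned the ring 75° anticlockwise from the touch click, eased the hand back 2°, opened the fingers and lifted straight up.

**Last checks:**
- **Ring position:** in the wrist pictures the red tick is now at about 0°. In the loaded touch picture it was at −77.8° against an expected −76.9°. That agrees with five clicks.
- **Disagreements:** the tick angle from the start picture came out at −50° against an expected −45°. That reading rests on 3 pixels from a distance, so I did not rely on it. Just before release the tick read about 2–3° past the click, still nearest the fifth.
- **Surroundings:** the gripper is about 0.26 m up and open, with force and moment readings near zero. The arm never went near the parts lying around, but I took no final picture of them.

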